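# Drop the pressing block on the jig's pin and hold it down

### The job

Take the wooden pressing block with the long upright grip out of the tray and rest it on the tip of the jig's locating pin, lined up with the jig's bed but with its hidden socket about two centimetres off to one side of the pin; then slide it across until the socket drops over the pin and the block sits flat on the sprung bed. Press block and bed fully down and finish like that, still holding the block down against the springs. Leave the other things in the tray and the jar where they are.

Things in the scene. Friction and masses are not known exactly. Their poses are not given: they have to be found in the camera images.
- cover_mid (a point): centre (half-way up) of the pressing block, pale wood, about 0.3 kg, 66 mm tall in all: a flat block 100 (its x) by 80 (its y) by 28 mm thick, and standing on its middle an upright grip bar 70 long (x) by 16 wide (y) by 38 mm tall, so the grip runs from 5 mm below to 33 mm above this point. Pinch the grip across its 16 mm (along the block's y). Loose, lies upright in one quarter of the tray. Axes: x along the grip, z up. The block is symmetric under a half turn
- cover_socket (a point): mouth of the block's blind socket, in the middle of its underside, 33 mm straight below the centre; never visible. Round hole of 19 mm diameter, 23 mm deep, mouth bevelled by 2 mm. Axes as the block
- cover: the same pressing block; origin in the middle of its underside
- jig: the press jig, fixed to the table: green base plate 170 (x) by 140 (y) by 18 mm, with a steel bed plate on springs above it and a dark locating pin through the bed's middle. Origin under the middle of the base, on the table; x is its long side, z up
- bed_top (a point): middle of the top face of the jig's steel bed, 120 (jig's x) by 100 (jig's y) by 8 mm; 38 mm above the table when up, 31 mm when pressed fully down. The pressing block is to lie on it with its long side along the bed's long side
- bed (a joint): how far the sprung bed is pressed down: 0 m up, 0.007 m fully down on its stop. It does not sink under the block's weight; pressing it starts at about 4 N and takes about 9 N at the stop, and it springs back when let go
- pin: the locating pin: upright dark steel, fixed in the jig's base (does not sink with the bed), 14 mm diameter, its tip bevelled over the top 4 mm to 7 mm diameter; origin on its axis at the base plate's top, 18 mm above the table
- pin_tip (a point): tip of the locating pin, on its axis: 52 mm above the table, 14 mm above the raised bed and 21 mm above the bed fully down
- tray: grey open tray, fixed, 290 (x) by 260 (y) mm, walls 35 mm high and 5 mm thick, floor 5 mm thick; origin under its middle, on the table. Each of its four quarters holds one thing
- weight: bystander in the tray: round dark steel weight, 60 mm diameter, 60 mm tall with its knob; origin under its middle
- slab: bystander in the tray: plain wooden slab without a grip, 90 x 60 x 28 mm; origin under its middle
- board: bystander in the tray: small square wooden board 75 x 75 x 12 mm with a round knob, 40 mm tall in all; origin under its middle
- jar: bystander: white jar, 60 mm diameter, 60 mm tall, on the table beyond tray and jig; origin under its middle
There are look-alikes about, which are no part of the job. Leave any blue, green or pink look-alike of the cover alone.

How it is judged:
By the outcome, as a careful person would: the job done as asked, in the order asked, and still so for the second after the job is handed in, while the arm keeps its last pose, push and grip.
It also fails if it takes over 51 s, if anything falls off the work surface, if the arm or the gripper's body presses on something with over 40 N, if the wrist force passes 120 N, or if a joint passes its speed limit or range.

### The arm

A 6-joint arm with a two-finger parallel gripper is mounted at the origin on the work surface. World frame = base frame: x ahead of the robot, y to its left, z up, the work surface at z = 0. Lengths are in mm, angles in rad, forces in N, time in s.
With the tool pointing down it reaches from about 350 to 975 mm from the base axis. Payload 7.1 kg.
Tool frame: the origin (TCP) lies midway between the tips of the shut fingers; the grasp point (between the pads) lies pinch_z behind it (pinch_z is the distance from the TCP to the grasp point, in mm); z points along the fingers, y is the line along which they close (so a half turn about z gives the same grasp; the last joint's range is limited). The gripper opens to 88 mm and grips with 3 to 60 N. Pads are 20 mm wide; open, the fingers measure 115 mm over their backs; the gripper's body (75 mm by 178 mm) begins 61 mm behind the grasp point.
Start: joints at [1.126, 0.423, 1.63, -0, 1.089, -0.019], TCP at [258.123, 569.19, 222.675] pointing down, gripper open.
Joint ranges: [-3, 3], [-0.9, 2.11], [0.09, 2.58], [-1.31, 4.45], [0.11, 2.69], [-2.54, 2.54]. Speed limits (rad/s): [2.39, 2.39, 3.01, 3.14, 3.14, 3.14].

### API

Orientations are given as a rotation vector (axis times angle).
In Python, from workcell import get_obs, get_image, close_job, pinch_z gives the robot as it stands.
- The arm moves only by the tool jog_arm, never from a script. Its argument "commands" is a list of rows, each a list of 3 entries, a list of its own where there are three numbers: the gripper command: -1 is shut, 1 is fully open, values between are in proportion, then the shift along the tool's x, y, z as a fraction of full scale, then the turn, a rotation vector about the tool's x, y, z as a fraction of full scale. In form: [[gripper, [tx, ty, tz], [rx, ry, rz]], ...]. A call has 1 to 10 rows; each row shifts and turns the commanded pose from where the row before left it, along the tool's axes as they then stand; what a row does not reach is not made up. Full scale, the value 1, is 0.1 m for a shift and 45 degrees for a turn. A row lasts 1/10 s, in which the tool goes at most 50 mm and 8.59 degrees, less where a joint would pass 70% of its speed; a pose out of reach is approached as far as the arm can. A call with a number of a shift or a turn outside -1 to 1 is refused whole. A call with a gripper value outside its range is refused whole. The fingers move at their own pace and stop on an object; the grip force is fixed at half the most. Time passes only in rows, so rows that do not move let the fingers close. It gives the time, the measured TCP pose, the force, the opening and the grip force at its end, in the units of the state.
- get_obs(): the state, without advancing time (a new reading comes with each control period).
- get_image(name): name is "scene" or "top" or "wrist"; returns a dict with "image" (420x560x3 uint8, blue, green, red), "z_map" (420x560 float32, mm along the optical axis (not along the pixel's ray), 0 where there is no reading), "intrinsics" (3x3 intrinsics, pixels), "eye" and "orientation" of the camera in the world; the wrist camera has in their place "mount" (4x4, takes a point from camera to tool coordinates, whose origin is the TCP and whose axes are the flange's). Camera axes: x right, y down, z forward; pixel columns grow to the right and rows downward; lengths in mm; the calibration is good to about 2 mm. A picture is of the moment at which its call begins: read the wrist's pose just before it.
- close_job(): hands the job in; it is judged then, once.
The state is a dict: "t": time; "qpos": joint angles; "qvel": joint speeds; "joint_torque": joint torques, N m; "ee_pos": TCP position; "orientation": TCP orientation; "ft_force": force on the tool from outside, world axes, zero at the start; "moment": the same for the moment, N m; "width": finger opening in mm; "grasp_force": force on a finger pad.
Only numpy, scipy, OpenCV 4.12 (cv2) and the standard library are available. Lean on these libraries where they do the work, as an engineer would, in place of code of your own. Each camera call takes 0.05 s, during which the arm holds its last target. There are 200 camera calls.

## Working session

There is one attempt and no reset: what is moved stays moved. The work goes in short steps, Python scripts to look and compute and a tool call to move; the robot and the scene stay as the last step left them, time stands still between calls to the robot, and variables do not carry over. Pictures are saved under pics/ and viewed, at most 10 in all, crops included, and the job is handed in when it is done.

Besides the shell and the picture viewer there is one more tool, called after "Emit:" by a JSON object that holds its "method" and its "body". jog_arm: Moves the arm, as the interface text tells. Its arguments: {"type":"object","properties":{"commands":{"type":"array","items":{"type":"array"}}},"required":["commands"]}

```bash
mkdir -p pics; cat > h.py <<'E'
import numpy as np, cv2
from scipy.spatial.transform import Rotation as R
from workcell import get_obs, get_image, pinch_z
def cloud(name):
    o=get_obs(); d=get_image(name); z=d["z_map"]; K=np.array(d["intrinsics"])
    v,u=np.mgrid[:z.shape[0],:z.shape[1]]
    p=np.stack([(u-K[0,2])/K[0,0]*z,(v-K[1,2])/K[1,1]*z,z],-1)
    if name=="wrist":
        M=np.array(d["mount"]); p=p@M[:3,:3].T+M[:3,3]
        p=p@R.from_rotvec(o["orientation"]).as_matrix().T+np.array(o["ee_pos"])
    else:
        q=np.array(d["orientation"]); 
        r=q if q.shape==(3,3) else (R.from_rotvec(q).as_matrix() if q.size==3 else R.from_quat(q).as_matrix())
        p=p@r.T+np.array(d["eye"])
    p[z==0]=np.nan
    return d["image"],p
E
python3 - <<'E'
from h import *
print(pinch_z if not callable(pinch_z) else pinch_z(), get_obs())
d=get_image("top");print(d["eye"],d["orientation"],d["intrinsics"])
im,p=cloud("top");np.save("p.npy",p);cv2.imwrite("pics/top.png",im);np.save("im.npy",im)
E
```

```text
18.700000000000003 {'t': 0.0, 'qpos': array([ 1.12601861e+00,  4.23837515e-01,  1.63068288e+00, -2.27066935e-05,
        1.08859703e+00, -1.89789053e-02]), 'qvel': array([-0.00030973,  0.00024325, -0.00057936,  0.00245691,  0.00089488,
       -0.0003561 ]), 'joint_torque': array([ 2.45989846e-03, -5.44618571e+01, -2.73673224e+01,  6.45485125e-02,
        2.26796960e-02, -1.15737125e-04]), 'ee_pos': array([257.88700036, 568.70629095, 221.9065713 ]), 'orientation': array([-6.63715694e-01, -3.07034230e+00,  2.33802458e-03]), 'ft_force': array([-1.64260652, -0.25425656, -0.677028  ]), 'moment': array([0.00255848, 0.00511419, 0.06331865]), 'grasp_force': 0.0, 'width': 87.71021738112294}
[ 422.788379   -98.4754437 1382.0219088] [-2.18296673  2.15383534 -0.07772057] [[523.57259394   0.         274.14145317]
 [  0.         523.57259394 220.83289112]
 [  0.           0.           1.        ]]
```

View pics/top.png

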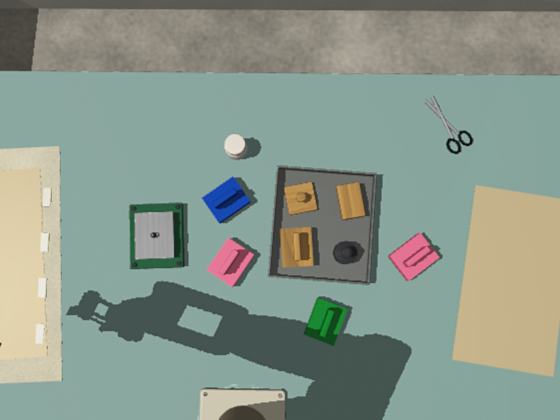

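The top view shows the wooden pressing block in the tray at about (297,247), with its grip running up the image. The jig is at (155,236) and its pin at (154,234). The coloured look-alikes stand around the tray and the jar is at (235,147).

```bash
python3 - <<'E'
from h import *
p=np.load("p.npy");im=np.load("im.npy")
def rep(n,box,lo,hi,col=None):
    u0,v0,u1,v1=box; q=p[v0:v1,u0:u1].reshape(-1,3); c=im[v0:v1,u0:u1].reshape(-1,3).astype(int)
    m=(q[:,2]>lo)&(q[:,2]<hi)
    if col is not None: m&=col(c)
    q=q[m]; r=cv2.minAreaRect(q[:,:2].astype(np.float32)); print(n,len(q),q.mean(0).round(1),r, 'zmed',np.median(q[:,2]).round(1))
wood=lambda c:(c[:,2]-c[:,0]>50)
rep("grip",(275,222,322,272),60,85)
rep("block",(275,222,322,272),24,50,wood)
rep("board",(280,178,322,218),10,60,wood)
rep("bed",(127,200,188,272),30,46,lambda c:abs(c[:,1]-c[:,2])<25)
rep("base",(120,195,195,275),11,46)
rep("pin",(145,225,165,245),46,60)
rep("tray",(262,160,385,290),28,42,lambda c:~wood(c))
rep("blue",(200,175,252,225),12,90)
rep("pink",(205,235,256,288),12,90)
E
```

```text
grip 174 [ 476.8 -133.8   69.9] ((477.2841491699219, -133.88778686523438), (68.18284606933594, 15.987210273742676), 4.064247131347656) zmed 70.2
block 993 [ 475.4 -133.8   32.7] ((476.22662353515625, -133.9498291015625), (99.3348159790039, 79.65953063964844), 4.112835884094238) zmed 32.7
board 779 [ 604.4 -143.    19.7] ((604.9584350585938, -142.67422485351562), (74.26106262207031, 74.91280364990234), 11.783967018127441) zmed 17.2
bed 1780 [501.5 233.6  37.8] ((502.1392822265625, 234.05706787109375), (120.10717010498047, 101.95404815673828), 3.138894557952881) zmed 37.8
base 3404 [500.7 230.6  28.3] ((502.0831604003906, 233.95968627929688), (170.1885223388672, 141.5305633544922), 2.633969783782959) zmed 33.4
pin 15 [502.9 232.8  50.7] ((502.8232116699219, 233.56869506835938), (11.832571029663086, 11.193477630615234), 48.581207275390625) zmed 50.3
tray 1241 [ 519.  -218.2   34.6] ((536.231689453125, -200.5991668701172), (260.2427673339844, 290.6982421875), 86.10479736328125) zmed 34.7
blue 1194 [597.   50.3  33.8] ((598.5020141601562, 51.50669860839844), (80.83625030517578, 99.96121215820312), 35.72917556762695) zmed 28.6
pink 1213 [435.4  36.1  33.5] ((435.6187744140625, 37.183250427246094), (80.57440948486328, 100.2198486328125), 57.137298583984375) zmed 28.4
```

Emit:
{"method": "jog_arm", "body": {"commands": [[1, [0, 0, 0], [0, 0, -0.158]], [1, [0, 0, 0], [0, 0, -0.158]], [1, [0, 0, 0], [0, 0, -0.158]], [1, [0, 0, 0], [0, 0, -0.158]], [1, [-0.093, -0.398, 0], [0, 0, 0]], [1, [-0.093, -0.398, 0], [0, 0, 0]], [1, [-0.093, -0.398, 0], [0, 0, 0]], [1, [-0.093, -0.398, 0], [0, 0, 0]], [1, [-0.093, -0.398, 0], [0, 0, 0]], [1, [-0.093, -0.398, 0], [0, 0, 0]]]}}

```text
t: 1.1
ee_pos: [330.6, 333.2, 222.5]
orientation: [0.111, -3.139, 0.001]
ft_force: [-0.1, 0.9, 0.2]
width: 88.1
grasp_force: 0.0
```

Emit:
{"method": "jog_arm", "body": {"commands": [[1, [-0.093, -0.398, 0], [0, 0, 0]], [1, [-0.093, -0.398, 0], [0, 0, 0]], [1, [-0.093, -0.398, 0], [0, 0, 0]], [1, [-0.093, -0.398, 0], [0, 0, 0]], [1, [-0.093, -0.398, 0], [0, 0, 0]], [1, [-0.093, -0.398, 0], [0, 0, 0]], [1, [-0.093, -0.398, 0], [0, 0, 0]], [1, [-0.093, -0.398, 0], [0, 0, 0]], [1, [-0.093, -0.398, 0], [0, 0, 0]], [1, [-0.093, -0.398, 0], [0, 0, 0]]]}}

```text
t: 2.1
ee_pos: [451.5, -57.3, 222.6]
orientation: [0.11, -3.139, -0.0]
ft_force: [0.6, 0.3, 0.4]
width: 88.1
grasp_force: 0.0
```

Emit:
{"method": "jog_arm", "body": {"commands": [[1, [-0.093, -0.398, 0], [0, 0, 0]], [1, [-0.093, -0.398, 0], [0, 0, 0]], [1, [0, 0, 0], [0, 0, 0]], [1, [0, 0, 0], [0, 0, 0]], [1, [0, 0, 0], [0, 0, 0]]]}}

```text
t: 2.6
ee_pos: [474.9, -132.8, 222.3]
orientation: [0.111, -3.138, -0.001]
ft_force: [-0.2, 0.3, -0.1]
width: 88.0
grasp_force: 0.0
```

```bash
python3 - <<'E'
from h import *
im,p=cloud("wrist"); o=get_obs(); cv2.imwrite("pics/w1.png",im)
d=np.linalg.norm(p[...,:2]-[476,-134],axis=-1)
for n,lo,hi,r in(("grip",60,80,60),("block",25,45,70)):
    m=(p[...,2]>lo)&(p[...,2]<hi)&(d<r)&(im[...,2].astype(int)-im[...,0]>50)
    q=p[m]; print(n,len(q),cv2.minAreaRect(q[:,:2].astype(np.float32)),np.median(q[:,2]))
Rt=R.from_rotvec(o["orientation"]).as_matrix();print(Rt.round(3),o["ee_pos"], np.degrees(np.arctan2(Rt[1,1],Rt[0,1])))
E
```

```text
grip 933 ((474.7120666503906, -134.36207580566406), (69.7485580444336, 15.036243438720703), 4.23750638961792) 70.24591421521751
block 3746 ((474.56353759765625, -134.23655700683594), (99.541015625, 79.65677642822266), 4.060151100158691) 32.45231479748138
[[-0.997 -0.072 -0.001]
 [-0.072  0.997  0.   ]
 [ 0.001  0.001 -1.   ]] [ 475.00911561 -132.59119121  222.43905757] 94.10077924897772
```

View pics/w1.png

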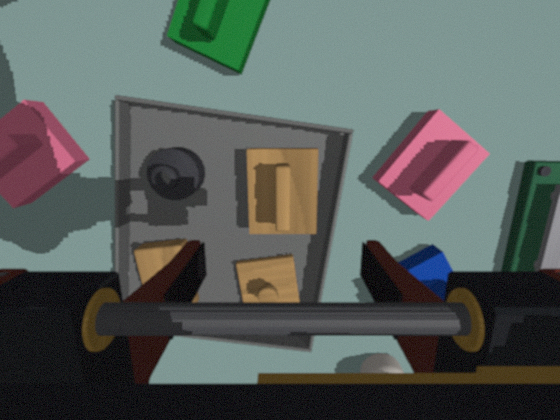

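The wrist view shows the block at about (283,190) with its grip lengthwise under the fingers, and the weight and board are clear of them. I'll correct 1.5 mm in y and descend.

Emit:
{"method": "jog_arm", "body": {"commands": [[1, [0, -0.015, 0.3], [0, 0, 0]], [1, [0, 0, 0.4], [0, 0, 0]], [1, [0, 0, 0.4], [0, 0, 0]], [1, [0, 0, 0.4], [0, 0, 0]], [1, [0, 0, 0.2], [0, 0, 0]], [1, [0, 0, 0.13], [0, 0, 0]], [1, [0, 0, 0], [0, 0, 0]], [1, [0, 0, 0], [0, 0, 0]]]}}

```text
t: 3.45
ee_pos: [476.2, -134.8, 40.4]
orientation: [-0.112, 3.139, -0.0]
ft_force: [-0.5, -1.1, -0.0]
width: 87.9
grasp_force: 0.0
```

Emit:
{"method": "jog_arm", "body": {"commands": [[-1, [0, 0, 0], [0, 0, 0]], [-1, [0, 0, 0], [0, 0, 0]], [-1, [0, 0, 0], [0, 0, 0]], [-1, [0, 0, 0], [0, 0, 0]], [-1, [0, 0, 0], [0, 0, 0]], [-1, [0, 0, 0], [0, 0, 0]], [-1, [0, 0, 0], [0, 0, 0]], [-1, [0, 0, 0], [0, 0, 0]], [-1, [0, 0, 0], [0, 0, 0]], [-1, [0, 0, 0], [0, 0, 0]]]}}

```text
t: 4.45
ee_pos: [475.7, -135.0, 39.6]
orientation: [0.111, -3.139, -0.0]
ft_force: [-0.3, 0.2, 0.6]
width: 16.0
grasp_force: 30.0
```

Emit:
{"method": "jog_arm", "body": {"commands": [[-1, [0, 0, -0.1], [0, 0, 0]], [-1, [0, 0, -0.3], [0, 0, 0]], [-1, [0, 0, -0.4], [0, 0, 0]], [-1, [0, 0, -0.3], [0, 0, 0]], [-1, [0, 0, -0.1], [0, 0, 0]], [-1, [-0.02, 0.15, 0], [0, 0, 0]], [-1, [-0.055, 0.35, 0], [0, 0, 0]], [-1, [-0.055, 0.35, 0], [0, 0, 0]], [-1, [-0.055, 0.35, 0], [0, 0, 0]], [-1, [-0.055, 0.35, 0], [0, 0, 0]]]}}

```text
t: 5.45
ee_pos: [487.1, 23.3, 157.8]
orientation: [0.11, -3.136, -0.0]
ft_force: [-0.4, 0.3, -1.7]
width: 15.9
grasp_force: 30.0
```

Emit:
{"method": "jog_arm", "body": {"commands": [[-1, [-0.055, 0.35, 0], [0, 0, 0]], [-1, [-0.055, 0.35, 0], [0, 0, 0]], [-1, [-0.055, 0.35, 0], [0, 0, 0]], [-1, [-0.055, 0.35, 0], [0, 0, 0]], [-1, [-0.055, 0.35, 0], [0, 0, 0.027]], [-1, [0, 0.15, 0], [0, 0, 0]], [-1, [0, 0, 0], [0, 0, 0]], [-1, [0, 0, 0], [0, 0, 0]]]}}

```text
t: 6.25
ee_pos: [501.8, 212.2, 158.4]
orientation: [0.08, -3.138, 0.002]
ft_force: [1.0, 0.1, -1.5]
width: 16.4
grasp_force: 30.0
```

```bash
python3 - <<'E'
from h import *
o=get_obs();Rt=R.from_rotvec(o["orientation"]).as_matrix();print(o["ee_pos"],o["ft_force"],Rt.round(4).tolist())
im,p=cloud("wrist"); cv2.imwrite("pics/w2.png",im); np.save("p2.npy",p); np.save("im2.npy",im)
t=cloud("top"); np.save("pt.npy",t[1]);np.save("imt.npy",t[0])
s=cloud("scene")
cv2.imwrite("pics/w2.png",np.hstack([cv2.resize(im,(400,300)),cv2.resize(t[0][100:340,60:380],(400,300))]))
E
```

```text
[501.78567301 212.18496968 158.43034877] [ 0.95050016  0.09619071 -1.53488942] [[-0.9987, -0.0506, -0.0025], [-0.0506, 0.9987, -0.0013], [0.0025, -0.0012, -1.0]]
```

View pics/w2.png

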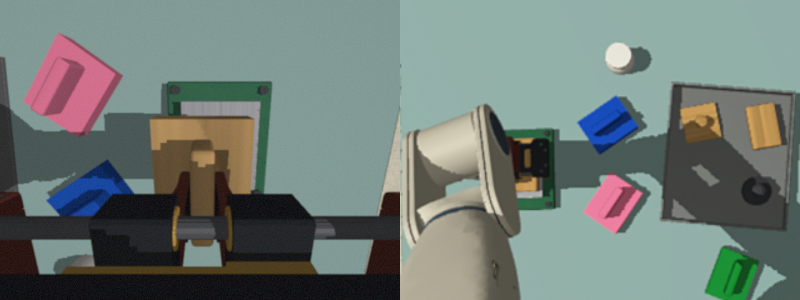

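The wrist view (left half) shows the block level in the fingers at about (205,160), with the jig behind it, offset to the right as intended. I'll compare block and jig edges in this one image.

```bash
python3 - <<'E'
from h import *
p=np.load("p2.npy");im=np.load("im2.npy").astype(int)
wood=im[...,2]-im[...,0]>50
d=np.linalg.norm(p[...,:2]-[500,214],axis=-1)
m=wood&(d<75)&(p[...,2]>120)&(p[...,2]<165); q=p[m]; zt=np.percentile(q[:,2],60); q=q[abs(q[:,2]-zt)<4]
A=np.c_[q[:,:2]-q[:,:2].mean(0),np.ones(len(q))]; print("plane",np.linalg.lstsq(A,q[:,2],rcond=None)[0],len(q))
print("block xmin,ymin,ymax", cv2.boxPoints(cv2.minAreaRect(q[:,:2].astype(np.float32))),cv2.minAreaRect(q[:,:2].astype(np.float32)))
g=(im[...,1]-im[...,2]>25)&(im[...,1]-im[...,0]>5)&(abs(p[...,2]-18)<5)&(np.linalg.norm(p[...,:2]-[500,234],axis=-1)<125)
q=p[g]; print("base",len(q),cv2.minAreaRect(q[:,:2].astype(np.float32)),cv2.boxPoints(cv2.minAreaRect(q[:,:2].astype(np.float32))))
b=(abs(p[...,2]-38)<4)&(abs(im[...,1]-im[...,2])<25)&(np.linalg.norm(p[...,:2]-[500,234],axis=-1)<90)
q=p[b]; print("bed",len(q),cv2.boxPoints(cv2.minAreaRect(q[:,:2].astype(np.float32))))
E
```

```text
plane [ 9.46900922e-04 -2.25553009e-03  1.51245305e+02] 7315
block xmin,ymin,ymax [[448.50037 248.8963 ]
 [452.53717 168.96628]
 [515.0963  172.12576]
 [511.0595  252.05579]] ((481.79833984375, 210.5110321044922), (62.63888168334961, 80.03189086914062), 2.89121150970459)
base 5479 ((495.5492248535156, 234.3728485107422), (160.78353881835938, 138.73202514648438), 2.95918607711792) [[411.68365 299.4962 ]
 [418.84564 160.94914]
 [579.4148  169.24951]
 [572.2528  307.79657]]
bed 2849 [[437.8348  281.0366 ]
 [442.78458 181.37581]
 [561.75354 187.28452]
 [556.80383 286.9453 ]]
```

Emit:
{"method": "jog_arm", "body": {"commands": [[-1, [-0.006, 0.018, 0.1], [0, 0, 0]], [-1, [0, 0, 0.2], [0, 0, 0]], [-1, [0, 0, 0.2], [0, 0, 0]], [-1, [0, 0, 0.1], [0, 0, 0]], [-1, [0, 0, 0.06], [0, 0, 0]], [-1, [0, 0, 0], [0, 0, 0]], [-1, [0, 0, 0], [0, 0, 0]], [-1, [0, 0, 0], [0, 0, 0]]]}}

```text
t: 7.2
ee_pos: [504.2, 214.7, 94.4]
orientation: [-0.077, 3.139, 0.001]
ft_force: [0.5, 0.1, -2.3]
width: 15.9
grasp_force: 30.0
```

Emit:
{"method": "jog_arm", "body": {"commands": [[-1, [0, 0, 0.02], [0, 0, 0]], [-1, [0, 0, 0.01], [0, 0, 0]], [-1, [0, 0, 0], [0, 0, 0]]]}}

```text
t: 7.5
ee_pos: [503.6, 214.5, 90.7]
orientation: [-0.078, 3.141, 0.0]
ft_force: [-0.0, 0.6, -2.5]
width: 15.9
grasp_force: 30.0
```

Emit:
{"method": "jog_arm", "body": {"commands": [[-1, [0, 0, 0.01], [0, 0, 0]], [-1, [0, 0, 0.01], [0, 0, 0]], [-1, [0, 0, 0.01], [0, 0, 0]], [-1, [0, 0, 0], [0, 0, 0]], [-1, [0, 0, 0], [0, 0, 0]]]}}

```text
t: 8.0
ee_pos: [503.6, 214.5, 87.6]
orientation: [0.077, -3.141, 0.0]
ft_force: [0.1, -0.1, -2.6]
width: 16.1
grasp_force: 30.0
```

Emit:
{"method": "jog_arm", "body": {"commands": [[-1, [0, 0, 0.01], [0, 0, 0]], [-1, [0, 0, 0], [0, 0, 0]], [-1, [0, 0, 0], [0, 0, 0]]]}}

```text
t: 8.3
ee_pos: [503.6, 214.5, 86.7]
orientation: [0.078, -3.141, -0.0]
ft_force: [-0.2, 0.7, -2.5]
width: 15.6
grasp_force: 30.0
```

Emit:
{"method": "jog_arm", "body": {"commands": [[-1, [0, 0, 0.006], [0, 0, 0]], [-1, [0, 0, 0], [0, 0, 0]], [-1, [0, 0, 0], [0, 0, 0]]]}}

```text
t: 8.6
ee_pos: [503.7, 214.5, 86.5]
orientation: [-0.077, 3.14, 0.0]
ft_force: [-2.1, -0.8, 4.9]
width: 15.7
grasp_force: 30.0
```

Emit:
{"method": "jog_arm", "body": {"commands": [[-1, [0, 0, 0.006], [0, 0, 0]], [-1, [0, 0, 0], [0, 0, 0]], [-1, [0, 0, 0], [0, 0, 0]]]}}

```text
t: 8.9
ee_pos: [503.8, 214.5, 86.4]
orientation: [-0.078, 3.14, 0.0]
ft_force: [-3.6, -2.0, 11.5]
width: 15.5
grasp_force: 30.0
```

Contact on the pin tip at the expected height (86.5). I'll ease the push slightly, rest, then slide along +y.

Emit:
{"method": "jog_arm", "body": {"commands": [[-1, [0, 0, -0.004], [0, 0, 0]], [-1, [0, 0, 0], [0, 0, 0]], [-1, [0, 0, 0], [0, 0, 0]], [-1, [0, 0, 0], [0, 0, 0]], [-1, [0, 0, 0], [0, 0, 0]], [-1, [0, 0, 0], [0, 0, 0]]]}}

```text
t: 9.5
ee_pos: [503.7, 214.5, 86.4]
orientation: [-0.078, 3.14, 0.0]
ft_force: [-1.7, -2.8, 7.5]
width: 15.8
grasp_force: 30.0
```

Emit:
{"method": "jog_arm", "body": {"commands": [[-1, [0, 0.01, 0], [0, 0, 0]], [-1, [0, 0.01, 0], [0, 0, 0]], [-1, [0, 0.01, 0], [0, 0, 0]], [-1, [0, 0.01, 0], [0, 0, 0]], [-1, [0, 0.01, 0], [0, 0, 0]], [-1, [0, 0, 0], [0, 0, 0]]]}}

```text
t: 10.1
ee_pos: [503.9, 218.9, 86.5]
orientation: [-0.078, 3.14, -0.001]
ft_force: [-0.0, -5.1, 7.0]
width: 15.4
grasp_force: 30.0
```

Emit:
{"method": "jog_arm", "body": {"commands": [[-1, [0, 0.01, 0], [0, 0, 0]], [-1, [0, 0.01, 0], [0, 0, 0]], [-1, [0, 0.01, 0], [0, 0, 0]], [-1, [0, 0.01, 0], [0, 0, 0]], [-1, [0, 0, 0], [0, 0, 0]]]}}

```text
t: 10.6
ee_pos: [503.8, 223.0, 86.5]
orientation: [-0.078, 3.139, -0.001]
ft_force: [0.8, -4.3, 6.3]
width: 15.9
grasp_force: 30.0
```

Emit:
{"method": "jog_arm", "body": {"commands": [[-1, [0, 0.01, 0], [0, 0, 0]], [-1, [0, 0.01, 0], [0, 0, 0]], [-1, [0, 0, 0], [0, 0, 0]]]}}

```text
t: 10.9
ee_pos: [503.8, 225.0, 86.5]
orientation: [-0.078, 3.139, -0.001]
ft_force: [0.1, -5.2, 6.2]
width: 16.0
grasp_force: 30.0
```

Emit:
{"method": "jog_arm", "body": {"commands": [[-1, [0, 0.01, 0], [0, 0, 0]], [-1, [0, 0.01, 0], [0, 0, 0]], [-1, [0, 0, 0], [0, 0, 0]]]}}

```text
t: 11.2
ee_pos: [503.6, 227.2, 86.3]
orientation: [-0.078, 3.139, -0.0]
ft_force: [1.3, -3.6, 5.6]
width: 15.8
grasp_force: 30.0
```

Emit:
{"method": "jog_arm", "body": {"commands": [[-1, [0, 0.01, 0], [0, 0, 0]], [-1, [0, 0.01, 0], [0, 0, 0]], [-1, [0, 0, 0], [0, 0, 0]]]}}

```text
t: 11.5
ee_pos: [502.4, 229.8, 85.4]
orientation: [0.077, -3.14, -0.001]
ft_force: [-0.3, 0.4, -1.5]
width: 15.8
grasp_force: 30.0
```

The force vanished and the height dropped, so the socket edge has passed the tip. Next are the remaining ~5 mm, then a gentle lowering.

Emit:
{"method": "jog_arm", "body": {"commands": [[-1, [0, 0.01, 0], [0, 0, 0]], [-1, [0, 0.02, 0], [0, 0, 0]], [-1, [0, 0.02, 0], [0, 0, 0]], [-1, [0, 0, 0], [0, 0, 0]], [-1, [0, 0, 0], [0, 0, 0]]]}}

```text
t: 12.0
ee_pos: [502.5, 234.6, 85.8]
orientation: [0.078, -3.141, 0.0]
ft_force: [1.2, 0.1, -2.3]
width: 15.6
grasp_force: 30.0
```

Emit:
{"method": "jog_arm", "body": {"commands": [[-1, [0, 0, 0.01], [0, 0, 0]], [-1, [0, 0, 0.01], [0, 0, 0]], [-1, [0, 0, 0.01], [0, 0, 0]], [-1, [0, 0, 0], [0, 0, 0]], [-1, [0, 0, 0], [0, 0, 0]]]}}

```text
t: 12.5
ee_pos: [502.6, 234.4, 82.8]
orientation: [0.077, -3.141, 0.0]
ft_force: [-0.1, 0.9, -1.9]
width: 15.7
grasp_force: 30.0
```

Emit:
{"method": "jog_arm", "body": {"commands": [[-1, [0, 0, 0.01], [0, 0, 0]], [-1, [0, 0, 0.01], [0, 0, 0]], [-1, [0, 0, 0.01], [0, 0, 0]], [-1, [0, 0, 0], [0, 0, 0]]]}}

```text
t: 12.9
ee_pos: [502.5, 234.4, 79.7]
orientation: [0.077, -3.14, 0.0]
ft_force: [-0.2, -0.4, -2.7]
width: 15.6
grasp_force: 30.0
```

Emit:
{"method": "jog_arm", "body": {"commands": [[-1, [0, 0, 0.01], [0, 0, 0]], [-1, [0, 0, 0.01], [0, 0, 0]], [-1, [0, 0, 0.01], [0, 0, 0]], [-1, [0, 0, 0.01], [0, 0, 0]], [-1, [0, 0, 0], [0, 0, 0]]]}}

```text
t: 13.4
ee_pos: [502.5, 234.4, 75.7]
orientation: [0.077, -3.14, 0.0]
ft_force: [-0.0, 1.1, -2.6]
width: 15.8
grasp_force: 30.0
```

Emit:
{"method": "jog_arm", "body": {"commands": [[-1, [0, 0, 0.01], [0, 0, 0]], [-1, [0, 0, 0.01], [0, 0, 0]], [-1, [0, 0, 0.01], [0, 0, 0]], [-1, [0, 0, 0.003], [0, 0, 0]], [-1, [0, 0, 0], [0, 0, 0]], [-1, [0, 0, 0], [0, 0, 0]]]}}

```text
t: 14.0
ee_pos: [502.6, 234.5, 72.6]
orientation: [-0.078, 3.141, -0.0]
ft_force: [-0.6, -0.2, -1.3]
width: 15.6
grasp_force: 30.0
```

Emit:
{"method": "jog_arm", "body": {"commands": [[-1, [0, 0, 0.005], [0, 0, 0]], [-1, [0, 0, 0], [0, 0, 0]], [-1, [0, 0, 0], [0, 0, 0]], [-1, [0, 0, 0], [0, 0, 0]]]}}

```text
t: 14.4
ee_pos: [502.6, 234.5, 72.3]
orientation: [-0.078, 3.141, 0.0]
ft_force: [-2.6, -1.0, 4.4]
width: 15.8
grasp_force: 30.0
```

The block is flat on the bed at the expected height. Now pressing.

Emit:
{"method": "jog_arm", "body": {"commands": [[-1, [0, 0, 0.01], [0, 0, 0]], [-1, [0, 0, 0.01], [0, 0, 0]], [-1, [0, 0, 0.01], [0, 0, 0]], [-1, [0, 0, 0.01], [0, 0, 0]], [-1, [0, 0, 0.01], [0, 0, 0]], [-1, [0, 0, 0], [0, 0, 0]], [-1, [0, 0, 0], [0, 0, 0]]]}}

```text
t: 15.1
ee_pos: [502.7, 234.5, 67.4]
orientation: [-0.078, 3.141, -0.0]
ft_force: [-3.4, -1.3, 8.6]
width: 15.7
grasp_force: 30.0
```

Emit:
{"method": "jog_arm", "body": {"commands": [[-1, [0, 0, 0.01], [0, 0, 0]], [-1, [0, 0, 0.01], [0, 0, 0]], [-1, [0, 0, 0.005], [0, 0, 0]], [-1, [0, 0, 0], [0, 0, 0]], [-1, [0, 0, 0], [0, 0, 0]]]}}

```text
t: 15.6
ee_pos: [502.7, 234.5, 65.6]
orientation: [-0.078, 3.14, 0.0]
ft_force: [-4.0, -2.2, 15.8]
width: 16.0
grasp_force: 30.0
```

Emit:
{"method": "jog_arm", "body": {"commands": [[-1, [0, 0, 0.003], [0, 0, 0]], [-1, [0, 0, 0], [0, 0, 0]], [-1, [0, 0, 0], [0, 0, 0]], [-1, [0, 0, 0], [0, 0, 0]]]}}

```text
t: 16.0
ee_pos: [502.7, 234.5, 65.6]
orientation: [-0.078, 3.14, 0.0]
ft_force: [-5.4, -2.8, 19.1]
width: 15.8
grasp_force: 30.0
```

```bash
python3 - <<'E'
from h import *
im,p=cloud("wrist"); s=get_image("scene")["image"]; o=get_obs(); print(o["ee_pos"],o["ft_force"],o["width"])
cv2.imwrite("pics/end.png",np.hstack([cv2.resize(im,(400,300)),cv2.resize(s,(400,300))]))
i=im.astype(int); d=np.linalg.norm(p[...,:2]-[500,234],axis=-1)
wood=i[...,2]-i[...,0]>50
m=wood&(d<75)&(abs(p[...,2]-59)<5); q=p[m]; print("block",np.median(q[:,2]),cv2.minAreaRect(q[:,:2].astype(np.float32)),
 np.linalg.lstsq(np.c_[q[:,:2]-q[:,:2].mean(0),np.ones(len(q))],q[:,2],rcond=None)[0])
b=(abs(p[...,2]-33)<6)&(abs(i[...,1]-i[...,2])<25)&(d<90)&~wood; q=p[b]; print("bed",len(q),np.median(q[:,2]))
E
```

```text
[502.70733337 234.50347459  65.56777513] [-5.85413847 -2.68595279 18.12108821] 15.955560820027033
block 58.3951441569422 ((482.3203125, 232.8790740966797), (62.00266647338867, 79.95233917236328), 2.7604243755340576) [ 2.84069146e-03 -6.99163921e-04  5.83732515e+01]
bed 4253 30.384448289586253
```

View pics/end.png

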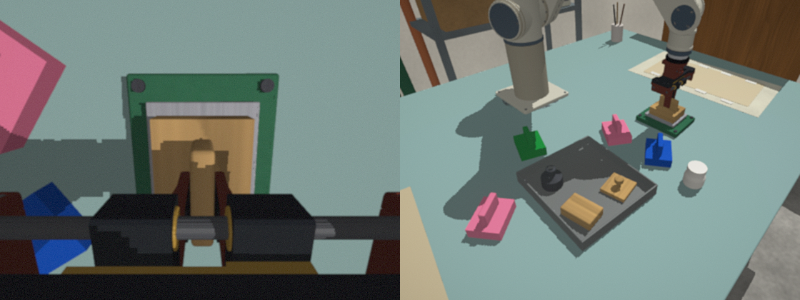

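The wrist view shows the block centred on the bed at (203,160), level, with the bed at about 31 mm (fully down). The scene view shows the tray things and jar in place, so I'll hand in.

```bash
python3 -c "
from workcell import close_job
print(close_job())"
```

```text
the job is handed in; nothing more can be done
None
```

The block's socket is over the pin and the block and bed are pressed fully down and still held with about 18 N; the job was handed in at about 16 s, with the other tray things and the jar untouched.

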